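# Free the pawl and close the articulator

## Robot

A 6-joint arm with a two-finger parallel gripper is mounted at the origin on the work surface. World frame = base frame: x ahead of the robot, y to its left, z up, the work surface at z = 0. Lengths are in m, angles in degrees, forces in N, time in s.
With the tool pointing down it reaches from about 0.4 to 0.825 m from the base axis. Payload 7 kg.
Tool frame: the origin (TCP) lies midway between the tips of the shut fingers; the grasp point (between the pads) lies 19 mm behind it; z points along the fingers, y is the line along which they close (so a half turn about z gives the same grasp; the last joint's range is limited). The gripper opens to 88 mm and grips with 3 to 60 N. Pads are 19 mm wide; open, the fingers measure 130 mm over their backs; the gripper's body (78 mm by 193 mm) begins 47 mm behind the grasp point.
Start: joints at [-55.571, 20.546, 0.682, 0, -70.136, -16.507], TCP at [0.208, -0.642, 0.227] pointing down, gripper open.
Joint ranges: [-176.03, 176.03], [-82.01, 121.73], [-58.28, 71.71], [-173.87, 95.51], [-174.79, -0.11], [-173.66, 173.66]. Speed limits (degrees/s): [136.94, 136.94, 172.46, 180, 180, 180].

## Interface

Orientations are given as [roll, pitch, yaw] about the fixed x, y, z axes, in that order (R = Rz(yaw) Ry(pitch) Rx(roll)).
In Python, from plant import r gives the robot as it stands. The module is installed in compiled form; this text tells all that it offers.
- The arm moves only by the tool play_rows, never from a script. Its argument "rows" is a list of rows, each an object with "slide": the shift along the tool's x, y, z as a fraction of full scale, a list of three; "delta_rot": the turn, a rotation vector about the tool's x, y, z as a fraction of full scale, a list of three; "fingers": the opening, from -1 (shut) to 1 (fully open). In form: [{"slide": [x, y, z], "delta_rot": [rx, ry, rz], "fingers": fingers}, ...]. A call has 1 to 8 rows; each row shifts and turns the commanded pose from where the row before left it, along the tool's axes as they then stand; what a row does not reach is not made up. Full scale, the value 1, is 0.15 m for a shift and 0.08 rad for a turn. A row lasts 1/8 s, in which the tool goes at most 62.5 mm and 10.7 degrees, less where a joint would pass 70% of its speed; a pose out of reach is approached as far as the arm can. A call with a number of a shift or a turn outside -1 to 1 is refused whole. A call with a gripper value outside its range is refused whole. The fingers move at their own pace and stop on an object; "squeeze" is the grip in N (left out, the last holds). Time passes only in rows, so rows that do not move let the fingers close. It gives the time, the measured TCP pose, the force, the opening and the grip force at its end, in the units of the state.
- r.get_state(): the state, without advancing time (a new reading comes with each control period).
- r.capture(name): name is "scene" or "top"; returns a dict with "image" (480x640x3 uint8, blue, green, red), "fx", "fy", "cx", "cy" (pixels), "distortion" ([k1, k2, p1, p2, k3] as OpenCV has them; the pictures are not rectified), "R" (3x3) and "t" (3): a world point X has camera coordinates R X + t. Camera axes: x right, y down, z forward; pixel columns grow to the right and rows downward; lengths in m; the calibration is good to about 2 mm. A picture is of the moment at which its call begins. There is no depth.
- r.close_job(): hands the job in; it is judged then, once.
The state is a dict: "time_s": time; "joints": joint angles; "qd": joint speeds; "joint_torque": joint torques, N m; "tcp_pos": TCP position; "eef_rot": TCP orientation; "contact_force": force on the tool from outside, world axes, zero at the start; "moment": the same for the moment, N m; "gripper_width": finger opening in m; "gripper_force": force on a finger pad.
Only numpy, scipy, OpenCV 4.12 (cv2) and the standard library are available. Lean on these libraries where they do the work, as an engineer would, in place of code of your own. Each camera call takes 0.05 s, during which the arm holds its last target. There are 200 camera calls.

## Task

On the dental bench stands an articulator whose upper arm is propped open by a ratchet. With the fingertips, first press the pawl's thumb paddle down as far as it goes, so that the pawl swings out of the teeth and stays out; then push the upper arm down until it is fully closed and the two casts meet, without slamming it. Grasp and lift nothing, do not raise the arm or force it down against the engaged teeth, and leave the pawl pressed and the other things on the bench where they are.

Things in the scene. Friction and masses are not known exactly. Their poses are not given: they have to be found in the camera images.
- articulator: Dental articulator fixed to the bench: T-shaped aluminium foot 130 mm wide at two blue columns, lower green-and-white cast. Origin on the bench. Axes: -x front (free end of the upper arm), +x rear (thumb paddle), +y the ratchet side, z up. Only upper arm and pawl move. Columns end 123 mm above the bench; toothed sector (radius 48 mm about the hinge, 68 mm to the +y side) reaches 163 mm.
- hinge (a point): Middle of the upper arm's hinge line, 30 mm to the rear (+x) of the articulator's origin and 115 mm above the bench; the line runs along the articulator's y. Its axes are the articulator's.
- upper_arm (a joint): Opening angle of the upper arm in rad: 0 = fully closed (level, casts meeting, a hard stop), growing as the arm's free end rises; starts at 0.66 to 0.79. Stiff hinge: it stays where it is left, and the plate needs about 2 to 4 N to move down. With the pawl in the teeth it stops near 0.64 and yields only a few hundredths.
- push_plate (a point): Middle of the top face of the finger plate at the free end of the upper arm: flat aluminium, 44 mm (along the arm) x 46 x 10 mm, 148 mm from the hinge line and 5 mm above the line from the hinge along the arm. Its z axis is normal to the plate, so it tilts with the arm and travels down and forward (articulator's -x) on an arc about the hinge line.
- pawl (a joint): Angle of the pawl in rad: 0 = nose in the teeth, as at the start; 0.36 = paddle pressed right down to its stop, nose well clear. It clears the teeth from about 0.2. Friction holds it where it is left; the paddle needs about 3 to 4 N.
- paddle (a point): Middle of the top face of the pawl's thumb paddle, a flat ribbed aluminium plate 38 mm (along the articulator's x) by 32 mm by 6 mm, behind the columns on the ratchet side, level at the start, 108 mm above the bench. Pressed, it goes about 28 mm down and 7 mm to the rear on an arc about the pawl pivot.
- pawl_pivot (a point): Middle of the pawl's pivot (axis along the articulator's y), 42 mm to the rear of the hinge line, 40 mm below it and 68 mm to the ratchet side. The paddle point lies 73 mm to its rear and 33 mm above it when the pawl is at 0.
- spare_cast_mid (a point): Bystander: loose round plaster cast with a tan arch, 64 mm across, 37 mm tall; the point is half-way up. Leave it alone.
- bur_box_mid (a point): Bystander: loose clear open box of drill burs, 75 x 60 x 26 mm; the point is at its centre. Leave it alone.
- wax_cup_mid (a point): Bystander: loose white ceramic cup, 60 mm across, 40 mm tall; the point is half-way up. Leave it alone.

How it is judged:
By the outcome, as a careful person would: the job done as asked, in the order asked, and still so for the second after the job is handed in, with the robot touching nothing.
It also fails if it takes over 45 s, if anything falls off the work surface, if the arm or the gripper's body presses on something with over 40 N, if the wrist force passes 120 N, or if a joint passes its speed limit or range.

## Working session

There is one attempt and no reset: what is moved stays moved. The work goes in short steps, Python scripts to look and compute and a tool call to move; the robot and the scene stay as the last step left them, time stands still between calls to the robot, and variables do not carry over. Pictures are saved under pics/ and viewed, at most 10 in all, crops included, and the job is handed in when it is done.

Besides the shell and the picture viewer there is one more tool, called after ">>>" by a JSON object that holds its "api" and its "payload", one argument or row to a line. play_rows: Moves the arm, as the interface text tells. Shift numbers are shares of 0.15 m and turn numbers shares of 0.08 rad, none past 1 either way. Its arguments: {"type":"object","properties":{"rows":{"type":"array"},"squeeze":{"type":"number"}},"required":["rows"]}

```bash
mkdir -p pics
python3 - <<'E'
from plant import r
import cv2,pickle
for n in("scene","top"):
    c=r.capture(n); cv2.imwrite(f"pics/{n}0.png",c["image"]); pickle.dump(c,open(f"{n}0.pkl","wb"))
    print(n,c["fx"],c["cx"],c["cy"],c["distortion"],-c["R"].T@c["t"],c["R"].round(3).tolist())
s=r.get_state();print(s)
E
```

```text
scene 505.6726576323235 320.88994466631345 240.26103392795218 [0.02270551 0.         0.         0.         0.        ] [ 0.99333901 -0.05802333  0.67855127] [[0.166, 0.986, 0.015], [0.778, -0.121, -0.617], [-0.606, 0.114, -0.787]]
top 521.611255056274 320.3725654260253 238.27729260263177 [-0.02922538  0.          0.          0.          0.        ] [0.43037003 0.00775643 0.75800116] [[0.005, -1.0, -0.027], [-0.988, -0.001, -0.156], [0.156, 0.027, -0.987]]
{'time_s': 0.1, 'joints': array([-5.55702530e+01,  2.05871987e+01,  6.40578675e-01, -1.74702753e-02,
       -7.01367179e+01, -1.65067142e+01]), 'qd': array([ 0.0202299 , -0.11594366,  0.18528347,  0.09635955,  0.09166379,
       -0.00220194]), 'joint_torque': array([-1.26694780e-03, -5.84163272e+01,  2.93748844e+01,  7.01543167e+00,
        1.02060908e-02, -8.78662672e-05]), 'tcp_pos': array([ 0.20756477, -0.64184324,  0.22573053]), 'eef_rot': array([ 1.79915430e+02, -7.93341580e-03, -1.62082909e+02]), 'contact_force': array([-0.01186635,  0.60647652,  0.45403415]), 'moment': array([ 0.04382815, -0.01917208,  0.0725311 ]), 'gripper_force': 0.0, 'gripper_width': 0.08778741366098766}
```

View pics/scene0.png

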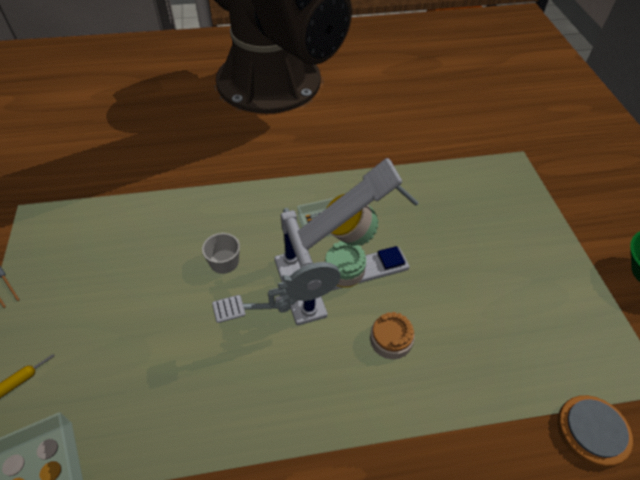

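View pics/top0.png

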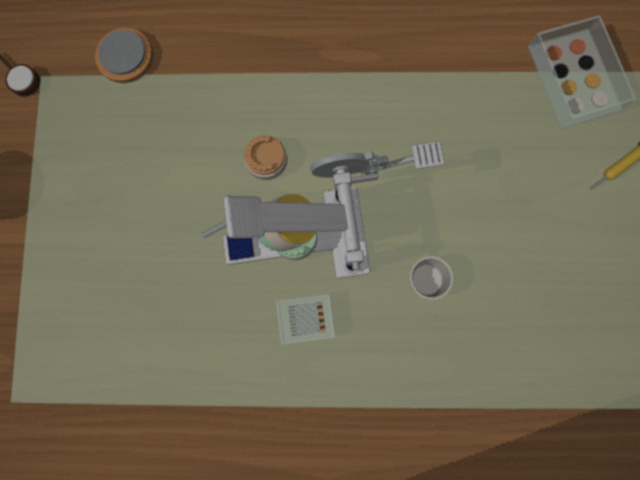

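The scene view shows the paddle at about (229,308), the plate at about (383,180) and the hinge bar from (290,215) to (300,285). In the top view they are at (428,154), (243,216) and (343,175)–(355,262). Next I'll enlarge crops of both.

Run:
```python
import cv2
a=cv2.imread("pics/top0.png")[130:290,195:455]; b=cv2.imread("pics/scene0.png")[150:340,200:420]
cv2.imwrite("pics/top_c.png",cv2.resize(a,None,fx=3,fy=3,interpolation=2)); cv2.imwrite("pics/scene_c.png",cv2.resize(b,None,fx=3,fy=3,interpolation=2))
```

```text
(no output)
```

View pics/top_c.png

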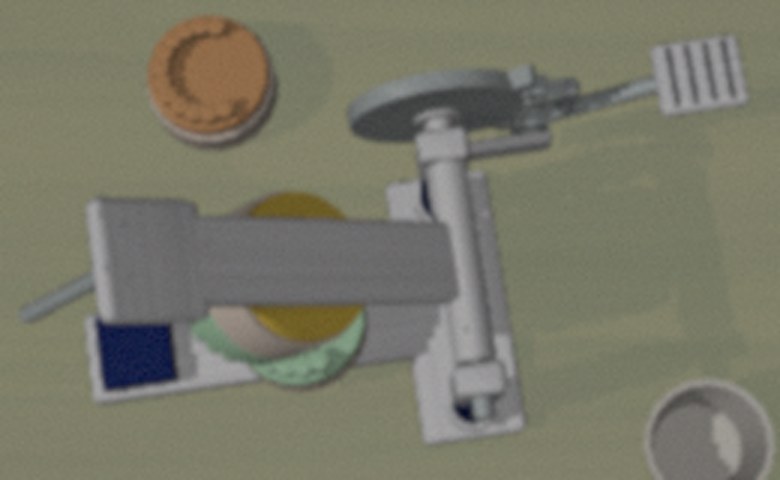

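View pics/scene_c.png

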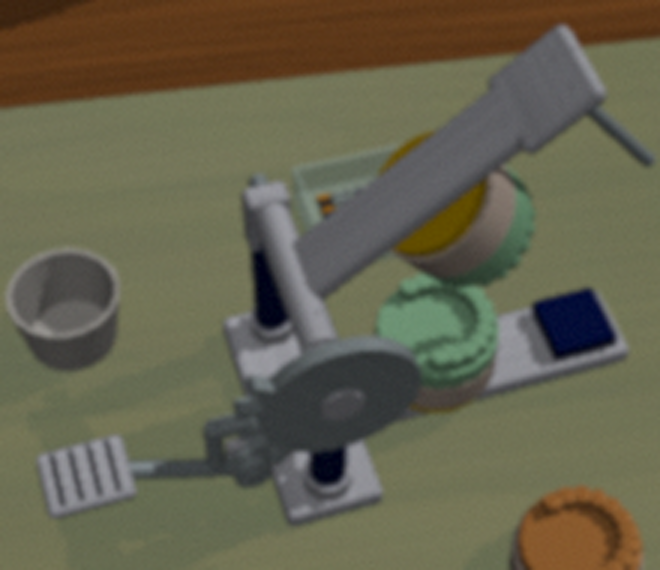

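Enlarged, the paddle centre is at top (428,154.7) and scene (228.7,308.3). The plate's top-face centre is about top (246,217) and scene (382,180). The foot's rear edge runs from crop (487,175) to (523,428).

```bash
cat > h.py <<'E'
import cv2,pickle,numpy as np
C={n:pickle.load(open(n+"0.pkl","rb")) for n in("scene","top")}
def und(n,p):
    c=C[n];K=np.array([[c["fx"],0,c["cx"]],[0,c["fy"],c["cy"]],[0,0,1]])
    return cv2.undistortPoints(np.array([[p]],float),K,np.array(c["distortion"]))[0,0]
def tri(pt,ps):
    P=[np.c_[C[n]["R"],C[n]["t"]] for n in("top","scene")]
    X=cv2.triangulatePoints(P[0],P[1],und("top",pt),und("scene",ps))[:,0];return X[:3]/X[3]
def plane(n,p,z):
    c=C[n];o=-c["R"].T@c["t"];d=c["R"].T@np.r_[und(n,p),1];return o+d*(z-o[2])/d[2]
T=lambda x,y:(195+x/3,130+y/3)
S=lambda x,y:(200+x/3,150+y/3)
E
python3 - <<'E'
from h import *
np.set_printoptions(precision=4,suppress=True)
pd=tri(T(699,74),S(86,475));print("paddle",pd,"top@.108",plane("top",T(699,74),.108),"scene",plane("scene",S(86,475),.108))
print("paddle corners top",[plane("top",T(*q),.108)[:2] for q in((654,48),(737,36),(746,102),(664,113))])
pl=tri(T(150,261),S(547,90));print("plate",pl)
for q in((195,205),(205,318),(103,203),(110,322)):print(plane("top",T(*q),pl[2])[:2])
a=plane("top",T(487,175),.01);b=plane("top",T(523,428),.01)
c=plane("top",T(88,320),.01);d=plane("top",T(100,402),.01)
print("foot rear edge",a,b,np.linalg.norm(a-b)); 
# cross-bar: front-left corners
e=plane("top",T(427,442),.01);print("foot",e,"front edge",c,d)
for nm,y in(("rear",(a-b)[:2]),("front",(c-d)[:2])):print(nm,np.degrees(np.arctan2(y[1],y[0])))
# predicted from paddle for yaw: hinge/paddle vector: paddle= origin+(145,68,108)
for yd in (-94,-96,-98,-100,-102):
    x=np.array([np.cos(np.radians(yd)),np.sin(np.radians(yd))]);y=np.array([-x[1],x[0]])
    o=pd[:2]-.145*x-.068*y; h=o+.03*x
    v=pl[:2]-h; print(yd,"origin",o,"hinge",h,"plate along",v@x,"lat",v@y,"rad",np.hypot(v@x,pl[2]-.115),"th",np.arctan2(pl[2]-.115,-(v@x))-5/148)
E
```

```text
paddle [ 0.6433 -0.1124  0.1047] top@.108 [ 0.6422 -0.1125  0.108 ] scene [ 0.6455 -0.1115  0.108 ]
paddle corners top [array([ 0.6539, -0.0935]), array([ 0.6592, -0.1294]), array([ 0.6297, -0.1322]), array([ 0.6248, -0.0971])]
plate [0.5412 0.1063 0.2046]
[0.5618 0.0893]
[0.5201 0.0847]
[0.5626 0.123 ]
[0.5186 0.1191]
foot rear edge [ 0.6228 -0.0255  0.01  ] [ 0.4985 -0.0419  0.01  ] 0.12544282156869993
foot [0.4916 0.0039 0.01  ] front edge [0.5506 0.169  0.01  ] [0.5105 0.1618 0.01  ]
rear 7.524555164717281
front 10.157746980849115
-94 origin [0.5856 0.0369] hinge [0.5835 0.007 ] plate along -0.09607338365014298 lat -0.049115367895682265 rad 0.1313472047081444 th 0.7165724924840365
-96 origin [0.5908 0.0389] hinge [0.5877 0.009 ] plate along -0.09185753605214772 lat -0.05641037923459532 rad 0.12829575233898918 th 0.7389818436837854
-98 origin [0.5962 0.0406] hinge [0.592  0.0109] plate along -0.08738966441043365 lat -0.063553815690361 rad 0.12513571266598456 th 0.7639101781249689
-100 origin [0.6015 0.0422] hinge [0.5963 0.0126] plate along -0.08267521213837338 lat -0.07053697408601975 rad 0.12189004816136825 th 0.7915973345752283
-102 origin [0.6069 0.0435] hinge [0.6007 0.0142] plate along -0.07771992306985463 lat -0.07735134651873965 rad 0.11858490452262359 th 0.8223074003817328
```

Run:
```python
from h import *
np.set_printoptions(precision=4,suppress=True)
pd=np.array([.6435,-.1122,.108]);pl=tri(T(150,261),S(547,90))
for yd in (-80,-81,-82,-83,-84):
    x=np.array([np.cos(np.radians(yd)),np.sin(np.radians(yd))]);y=np.array([-x[1],x[0]])
    o=pd[:2]-.145*x-.068*y; h=o+.03*x
    v=pl[:2]-h; print(yd,"x",x,"origin",o,"hinge",h,"along",v@x,"lat",v@y,"rad",np.hypot(v@x,pl[2]-.115),"th",np.arctan2(pl[2]-.115,-(v@x))-5/148)
```

```text
-80 x [ 0.1736 -0.9848] origin [0.5514 0.0188] hinge [ 0.5566 -0.0108] along -0.11792898781566383 lat 0.00519944330634549 rad 0.14808524337651818 th 0.6157616601527685
-81 x [ 0.1564 -0.9877] origin [0.5537 0.0204] hinge [ 0.5583 -0.0093] along -0.11679749076269727 lat 0.0011438367689273474 rad 0.14718575673997122 th 0.6204112919922902
-82 x [ 0.1392 -0.9903] origin [0.556  0.0219] hinge [ 0.5602 -0.0078] along -0.11559538594857172 lat -0.0028914047335206086 rad 0.1462336705114622 th 0.6254136195293489
-83 x [ 0.1219 -0.9925] origin [0.5583 0.0234] hinge [ 0.562  -0.0063] along -0.11432303954605855 lat -0.006905052027346218 rad 0.14522999177065768 th 0.6307795482532824
-84 x [ 0.1045 -0.9945] origin [0.5607 0.0249] hinge [ 0.5639 -0.0049] along -0.11298083912419751 lat -0.010895882516702765 rad 0.14417580638880934 th 0.636520874130845
```

Yaw is about −81.5°, since the radius and lateral checks agree there. The hinge is near (0.559, −0.0085) and the paddle near (0.6435, −0.112, 0.108). I'll shut the fingers and travel high.

>>> {"api": "play_rows", "payload": {
  "rows": [
    {"slide": [-0.12, 0.08, 0], "delta_rot": [0, 0, 0], "fingers": -1},
    {"slide": [-0.25, 0.16, 0], "delta_rot": [0, 0, 0], "fingers": -1},
    {"slide": [-0.25, 0.16, 0], "delta_rot": [0, 0, 0], "fingers": -1},
    {"slide": [-0.25, 0.16, 0], "delta_rot": [0, 0, 0], "fingers": -1},
    {"slide": [-0.25, 0.16, 0], "delta_rot": [0, 0, 0], "fingers": -1},
    {"slide": [-0.25, 0.16, 0], "delta_rot": [0, 0, 0], "fingers": -1},
    {"slide": [-0.25, 0.16, 0], "delta_rot": [0, 0, 0], "fingers": -1},
    {"slide": [-0.25, 0.16, 0], "delta_rot": [0, 0, 0], "fingers": -1}
  ],
  "squeeze": 5
}}

```text
time_s: 1.1
tcp_pos: [0.42, -0.3826, 0.2266]
eef_rot: [180.0, 0.0, -162.1]
contact_force: [0.2, -0.4, 0.2]
gripper_width: 0.0134
gripper_force: 0.0
```

>>> {"api": "play_rows", "payload": {
  "rows": [
    {"slide": [-0.25, 0.16, 0], "delta_rot": [0, 0, 0], "fingers": -1},
    {"slide": [-0.25, 0.16, 0], "delta_rot": [0, 0, 0], "fingers": -1},
    {"slide": [-0.25, 0.16, 0], "delta_rot": [0, 0, 0], "fingers": -1},
    {"slide": [-0.25, 0.16, 0], "delta_rot": [0, 0, 0], "fingers": -1},
    {"slide": [-0.25, 0.16, 0], "delta_rot": [0, 0, 0], "fingers": -1},
    {"slide": [-0.25, 0.16, 0], "delta_rot": [0, 0, 0], "fingers": -1},
    {"slide": [-0.2, 0.13, 0], "delta_rot": [0, 0, 0], "fingers": -1},
    {"slide": [-0.1, 0.07, 0], "delta_rot": [0, 0, 0], "fingers": -1}
  ]
}}

```text
time_s: 2.1
tcp_pos: [0.6231, -0.1337, 0.2262]
eef_rot: [180.0, -0.0, -162.0]
contact_force: [-0.2, 0.0, -0.5]
gripper_width: 0.0006
gripper_force: 0.0
```

>>> {"api": "play_rows", "payload": {
  "rows": [
    {"slide": [0, 0, 0], "delta_rot": [0, 0, -1], "fingers": -1},
    {"slide": [0, 0, 0], "delta_rot": [0, 0, -1], "fingers": -1},
    {"slide": [0, 0, 0], "delta_rot": [0, 0, -1], "fingers": -1},
    {"slide": [0, 0, 0], "delta_rot": [0, 0, -1], "fingers": -1},
    {"slide": [0, 0, 0], "delta_rot": [0, 0, -1], "fingers": -1},
    {"slide": [0, 0, 0], "delta_rot": [0, 0, -1], "fingers": -1},
    {"slide": [0, 0, 0], "delta_rot": [0, 0, -1], "fingers": -1},
    {"slide": [0, 0, 0], "delta_rot": [0, 0, -1], "fingers": -1}
  ]
}}

```text
time_s: 3.1
tcp_pos: [0.6219, -0.1359, 0.2265]
eef_rot: [180.0, -0.0, -125.3]
contact_force: [0.0, -0.9, 0.3]
gripper_width: 0.0003
gripper_force: 0.0
```

>>> {"api": "play_rows", "payload": {
  "rows": [
    {"slide": [0, 0, 0], "delta_rot": [0, 0, -1], "fingers": -1},
    {"slide": [0, 0, 0], "delta_rot": [0, 0, -1], "fingers": -1},
    {"slide": [0, 0, 0], "delta_rot": [0, 0, -1], "fingers": -1},
    {"slide": [0, 0, 0], "delta_rot": [0, 0, -1], "fingers": -1},
    {"slide": [0, 0, 0], "delta_rot": [0, 0, -1], "fingers": -1},
    {"slide": [0, 0, 0], "delta_rot": [0, 0, -1], "fingers": -1},
    {"slide": [0, 0, 0], "delta_rot": [0, 0, -1], "fingers": -1},
    {"slide": [0, 0, 0], "delta_rot": [0, 0, -1], "fingers": -1}
  ]
}}

```text
time_s: 4.1
tcp_pos: [0.6219, -0.1359, 0.2265]
eef_rot: [180.0, 0.0, -88.6]
contact_force: [0.2, -0.1, 0.0]
gripper_width: 0.0007
gripper_force: 0.0
```

>>> {"api": "play_rows", "payload": {
  "rows": [
    {"slide": [0, 0, 0], "delta_rot": [0, 0, -1], "fingers": -1},
    {"slide": [0, 0, 0], "delta_rot": [0, 0, -0.7], "fingers": -1},
    {"slide": [0, 0, 0], "delta_rot": [0, 0, 0], "fingers": -1}
  ]
}}

```text
time_s: 4.47
tcp_pos: [0.6221, -0.1359, 0.2266]
eef_rot: [180.0, 0.0, -81.0]
contact_force: [0.1, -0.6, -0.2]
gripper_width: 0.0006
gripper_force: 0.0
```

>>> {"api": "play_rows", "payload": {
  "rows": [
    {"slide": [-0.04, -0.06, 0.1], "delta_rot": [0, 0, 0], "fingers": -1},
    {"slide": [-0.04, -0.06, 0.2], "delta_rot": [0, 0, 0], "fingers": -1},
    {"slide": [-0.035, -0.046, 0.2], "delta_rot": [0, 0, 0], "fingers": -1},
    {"slide": [0, 0, 0.1], "delta_rot": [0, 0, 0], "fingers": -1},
    {"slide": [0, 0, 0.05], "delta_rot": [0, 0, 0], "fingers": -1},
    {"slide": [0, 0, 0], "delta_rot": [0, 0, 0], "fingers": -1}
  ]
}}

```text
time_s: 5.22
tcp_pos: [0.6444, -0.1152, 0.1291]
eef_rot: [180.0, -0.0, -81.0]
contact_force: [0.7, 0.5, 0.0]
gripper_width: 0.0005
gripper_force: 0.0
```

Run:
```python
from plant import r
import cv2,numpy as np
a=r.capture("top")["image"][100:260,320:500]; b=r.capture("scene")["image"][190:350,160:340]
cv2.imwrite("pics/chk.png",cv2.resize(np.hstack([a,b]),None,fx=2.2,fy=2.2,interpolation=2))
```

```text
(no output)
```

View pics/chk.png

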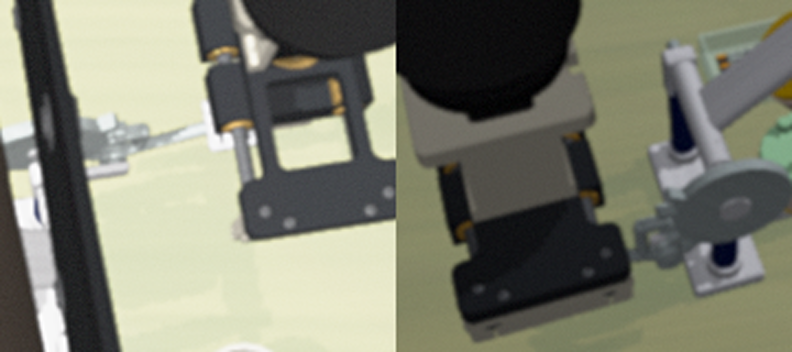

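The fingers are over the paddle, at about (205,125) in the left half, and the body is clear of the sector. Pressing down slowly, following the arc rearwards.

>>> {"api": "play_rows", "payload": {
  "rows": [
    {"slide": [0, 0, 0.05], "delta_rot": [0, 0, 0], "fingers": -1},
    {"slide": [0, 0, 0.04], "delta_rot": [0, 0, 0], "fingers": -1},
    {"slide": [0, 0, 0.03], "delta_rot": [0, 0, 0], "fingers": -1},
    {"slide": [0, 0, 0.03], "delta_rot": [0, 0, 0], "fingers": -1},
    {"slide": [0, 0, 0.02], "delta_rot": [0, 0, 0], "fingers": -1},
    {"slide": [0, 0, 0], "delta_rot": [0, 0, 0], "fingers": -1}
  ]
}}

```text
time_s: 6.08
tcp_pos: [0.6447, -0.1153, 0.1037]
eef_rot: [-180.0, -0.0, -81.0]
contact_force: [0.2, -1.3, 2.7]
gripper_width: 0.0004
gripper_force: 1.1
```

>>> {"api": "play_rows", "payload": {
  "rows": [
    {"slide": [0.005, 0, 0.02], "delta_rot": [0, 0, 0], "fingers": -1},
    {"slide": [0.005, 0, 0.02], "delta_rot": [0, 0, 0], "fingers": -1},
    {"slide": [0.005, 0, 0.02], "delta_rot": [0, 0, 0], "fingers": -1},
    {"slide": [0.005, 0, 0.02], "delta_rot": [0, 0, 0], "fingers": -1},
    {"slide": [0, 0, 0], "delta_rot": [0, 0, 0], "fingers": -1}
  ]
}}

```text
time_s: 6.7
tcp_pos: [0.6451, -0.1184, 0.0913]
eef_rot: [-180.0, -0.0, -81.0]
contact_force: [0.6, -3.6, 2.8]
gripper_width: 0.0007
gripper_force: 1.9
```

>>> {"api": "play_rows", "payload": {
  "rows": [
    {"slide": [0.01, 0, 0.02], "delta_rot": [0, 0, 0], "fingers": -1},
    {"slide": [0.01, 0, 0.02], "delta_rot": [0, 0, 0], "fingers": -1},
    {"slide": [0.005, 0, 0.01], "delta_rot": [0, 0, 0], "fingers": -1},
    {"slide": [0, 0, 0], "delta_rot": [0, 0, 0], "fingers": -1}
  ]
}}

```text
time_s: 7.2
tcp_pos: [0.6452, -0.1215, 0.0835]
eef_rot: [180.0, 0.0, -80.9]
contact_force: [0.5, -0.5, 1.4]
gripper_width: 0.0005
gripper_force: 0.2
```

>>> {"api": "play_rows", "payload": {
  "rows": [
    {"slide": [0, 0, 0.01], "delta_rot": [0, 0, 0], "fingers": -1},
    {"slide": [0, 0, 0.01], "delta_rot": [0, 0, 0], "fingers": -1},
    {"slide": [0, 0, 0], "delta_rot": [0, 0, 0], "fingers": -1}
  ]
}}

```text
time_s: 7.58
tcp_pos: [0.6455, -0.1216, 0.0822]
eef_rot: [-180.0, -0.0, -80.9]
contact_force: [-3.4, 2.1, 9.5]
gripper_width: 0.0003
gripper_force: 4.0
```

>>> {"api": "play_rows", "payload": {
  "rows": [
    {"slide": [0, 0, 0.01], "delta_rot": [0, 0, 0], "fingers": -1},
    {"slide": [0, 0, 0.01], "delta_rot": [0, 0, 0], "fingers": -1},
    {"slide": [0, 0, 0], "delta_rot": [0, 0, 0], "fingers": -1}
  ]
}}

```text
time_s: 7.95
tcp_pos: [0.6458, -0.1216, 0.0815]
eef_rot: [-179.9, -0.0, -80.9]
contact_force: [-8.6, 4.5, 23.8]
gripper_width: 0.0008
gripper_force: 10.4
```

Hard stop reached: the force rose to 24 N with only 0.7 mm of travel, and z matches the 28 mm stroke. Lifting off and moving over the plate.

>>> {"api": "play_rows", "payload": {
  "rows": [
    {"slide": [0, 0, -0.03], "delta_rot": [0, 0, 0], "fingers": -1},
    {"slide": [0, 0, -0.08], "delta_rot": [0, 0, 0], "fingers": -1},
    {"slide": [0, 0, -0.25], "delta_rot": [0, 0, 0], "fingers": -1},
    {"slide": [0, 0, -0.35], "delta_rot": [0, 0, 0], "fingers": -1},
    {"slide": [0, 0, -0.3], "delta_rot": [0, 0, 0], "fingers": -1},
    {"slide": [0, 0, -0.2], "delta_rot": [0, 0, 0], "fingers": -1},
    {"slide": [0, 0, 0], "delta_rot": [0, 0, 0], "fingers": -1}
  ]
}}

```text
time_s: 8.82
tcp_pos: [0.6467, -0.1219, 0.2629]
eef_rot: [-179.7, -0.1, -80.9]
contact_force: [0.8, 0.2, -0.1]
gripper_width: 0.0005
gripper_force: 0.0
```

>>> {"api": "play_rows", "payload": {
  "rows": [
    {"slide": [-0.1, 0.03, 0], "delta_rot": [0, 0, 0], "fingers": -1},
    {"slide": [-0.2, 0.06, 0], "delta_rot": [0, 0, 0], "fingers": -1},
    {"slide": [-0.3, 0.08, 0], "delta_rot": [0, 0, 0], "fingers": -1},
    {"slide": [-0.3, 0.08, 0], "delta_rot": [0, 0, 0], "fingers": -1},
    {"slide": [-0.3, 0.08, 0], "delta_rot": [0, 0, 0], "fingers": -1},
    {"slide": [-0.25, 0.08, 0], "delta_rot": [0, 0, 0], "fingers": -1},
    {"slide": [-0.1, 0.03, 0], "delta_rot": [0, 0, 0], "fingers": -1},
    {"slide": [0, 0, 0], "delta_rot": [0, 0, 0], "fingers": -1}
  ]
}}

```text
time_s: 9.82
tcp_pos: [0.5429, 0.0983, 0.259]
eef_rot: [179.9, -0.0, -80.8]
contact_force: [0.2, -1.0, -0.5]
gripper_width: 0.0003
gripper_force: 0.0
```

Run:
```python
from plant import r
import cv2,numpy as np
a=r.capture("top")["image"][100:290,190:460]; b=r.capture("scene")["image"][150:340,190:460]
cv2.imwrite("pics/chk2.png",cv2.resize(np.vstack([a,b]),None,fx=1.57,fy=1.57,interpolation=2))
```

```text
(no output)
```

View pics/chk2.png

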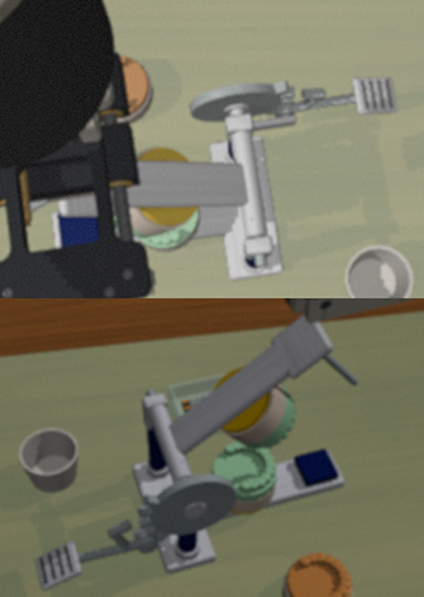

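The paddle now sits lowered and further back, and the tip hovers over the plate at about (310,305) in the lower half. Lowering to contact.

>>> {"api": "play_rows", "payload": {
  "rows": [
    {"slide": [0, 0, 0.08], "delta_rot": [0, 0, 0], "fingers": -1},
    {"slide": [0, 0, 0.12], "delta_rot": [0, 0, 0], "fingers": -1},
    {"slide": [0, 0, 0.06], "delta_rot": [0, 0, 0], "fingers": -1},
    {"slide": [0, 0, 0.03], "delta_rot": [0, 0, 0], "fingers": -1},
    {"slide": [0, 0, 0.02], "delta_rot": [0, 0, 0], "fingers": -1},
    {"slide": [0, 0, 0.02], "delta_rot": [0, 0, 0], "fingers": -1},
    {"slide": [0, 0, 0], "delta_rot": [0, 0, 0], "fingers": -1}
  ]
}}

```text
time_s: 10.8
tcp_pos: [0.5442, 0.0976, 0.2106]
eef_rot: [-179.9, 0.0, -80.9]
contact_force: [0.3, -0.3, 1.6]
gripper_width: 0.0007
gripper_force: 0.9
```

>>> {"api": "play_rows", "payload": {
  "rows": [
    {"slide": [-0.01, 0, 0.02], "delta_rot": [0, 0, 0], "fingers": -1},
    {"slide": [-0.013, 0, 0.02], "delta_rot": [0, 0, 0], "fingers": -1},
    {"slide": [-0.013, 0, 0.02], "delta_rot": [0, 0, 0], "fingers": -1},
    {"slide": [-0.013, 0, 0.02], "delta_rot": [0, 0, 0], "fingers": -1},
    {"slide": [0, 0, 0], "delta_rot": [0, 0, 0], "fingers": -1}
  ]
}}

```text
time_s: 11.42
tcp_pos: [0.5423, 0.1048, 0.1976]
eef_rot: [180.0, -0.0, -80.9]
contact_force: [1.2, -0.3, -0.1]
gripper_width: 0.0009
gripper_force: 0.5
```

>>> {"api": "play_rows", "payload": {
  "rows": [
    {"slide": [-0.012, 0, 0.02], "delta_rot": [0, 0, 0], "fingers": -1},
    {"slide": [-0.012, 0, 0.02], "delta_rot": [0, 0, 0], "fingers": -1},
    {"slide": [-0.012, 0, 0.02], "delta_rot": [0, 0, 0], "fingers": -1},
    {"slide": [-0.012, 0, 0.02], "delta_rot": [0, 0, 0], "fingers": -1},
    {"slide": [-0.01, 0, 0.02], "delta_rot": [0, 0, 0], "fingers": -1}
  ]
}}

```text
time_s: 12.05
tcp_pos: [0.5411, 0.1134, 0.1828]
eef_rot: [180.0, -0.0, -80.9]
contact_force: [0.9, -0.7, 2.4]
gripper_width: 0.0004
gripper_force: 1.4
```

>>> {"api": "play_rows", "payload": {
  "rows": [
    {"slide": [-0.008, 0, 0.02], "delta_rot": [0, 0, 0], "fingers": -1},
    {"slide": [-0.008, 0, 0.02], "delta_rot": [0, 0, 0], "fingers": -1},
    {"slide": [-0.008, 0, 0.02], "delta_rot": [0, 0, 0], "fingers": -1},
    {"slide": [-0.007, 0, 0.02], "delta_rot": [0, 0, 0], "fingers": -1},
    {"slide": [-0.007, 0, 0.02], "delta_rot": [0, 0, 0], "fingers": -1},
    {"slide": [-0.006, 0, 0.02], "delta_rot": [0, 0, 0], "fingers": -1},
    {"slide": [-0.006, 0, 0.02], "delta_rot": [0, 0, 0], "fingers": -1}
  ]
}}

```text
time_s: 12.92
tcp_pos: [0.5401, 0.1209, 0.1619]
eef_rot: [-180.0, 0.0, -80.9]
contact_force: [0.3, 1.9, 3.8]
gripper_width: 0.0002
gripper_force: 1.4
```

>>> {"api": "play_rows", "payload": {
  "rows": [
    {"slide": [-0.005, 0, 0.02], "delta_rot": [0, 0, 0], "fingers": -1},
    {"slide": [-0.005, 0, 0.02], "delta_rot": [0, 0, 0], "fingers": -1},
    {"slide": [-0.005, 0, 0.02], "delta_rot": [0, 0, 0], "fingers": -1},
    {"slide": [-0.004, 0, 0.02], "delta_rot": [0, 0, 0], "fingers": -1},
    {"slide": [-0.004, 0, 0.02], "delta_rot": [0, 0, 0], "fingers": -1},
    {"slide": [-0.004, 0, 0.02], "delta_rot": [0, 0, 0], "fingers": -1},
    {"slide": [-0.003, 0, 0.02], "delta_rot": [0, 0, 0], "fingers": -1},
    {"slide": [-0.003, 0, 0.02], "delta_rot": [0, 0, 0], "fingers": -1}
  ]
}}

```text
time_s: 13.92
tcp_pos: [0.5392, 0.1257, 0.1379]
eef_rot: [-180.0, 0.0, -80.9]
contact_force: [-0.2, 2.3, 2.5]
gripper_width: 0.0005
gripper_force: 1.4
```

>>> {"api": "play_rows", "payload": {
  "rows": [
    {"slide": [-0.002, 0, 0.01], "delta_rot": [0, 0, 0], "fingers": -1},
    {"slide": [-0.002, 0, 0.01], "delta_rot": [0, 0, 0], "fingers": -1},
    {"slide": [-0.002, 0, 0.01], "delta_rot": [0, 0, 0], "fingers": -1},
    {"slide": [0, 0, 0.01], "delta_rot": [0, 0, 0], "fingers": -1},
    {"slide": [0, 0, 0.01], "delta_rot": [0, 0, 0], "fingers": -1},
    {"slide": [0, 0, 0.01], "delta_rot": [0, 0, 0], "fingers": -1},
    {"slide": [0, 0, 0.01], "delta_rot": [0, 0, 0], "fingers": -1},
    {"slide": [0, 0, 0.01], "delta_rot": [0, 0, 0], "fingers": -1}
  ]
}}

```text
time_s: 14.92
tcp_pos: [0.5391, 0.1266, 0.126]
eef_rot: [180.0, 0.0, -80.9]
contact_force: [-0.0, 1.5, 2.8]
gripper_width: 0.0005
gripper_force: 1.4
```

>>> {"api": "play_rows", "payload": {
  "rows": [
    {"slide": [0, 0, 0.01], "delta_rot": [0, 0, 0], "fingers": -1},
    {"slide": [0, 0, 0.01], "delta_rot": [0, 0, 0], "fingers": -1},
    {"slide": [0, 0, 0.007], "delta_rot": [0, 0, 0], "fingers": -1},
    {"slide": [0, 0, 0.007], "delta_rot": [0, 0, 0], "fingers": -1}
  ]
}}

```text
time_s: 15.42
tcp_pos: [0.5391, 0.1265, 0.1209]
eef_rot: [180.0, 0.0, -80.9]
contact_force: [-1.1, 3.5, 3.0]
gripper_width: 0.0004
gripper_force: 1.5
```

>>> {"api": "play_rows", "payload": {
  "rows": [
    {"slide": [0, 0, 0.007], "delta_rot": [0, 0, 0], "fingers": -1},
    {"slide": [0, 0, 0.007], "delta_rot": [0, 0, 0], "fingers": -1},
    {"slide": [0, 0, 0], "delta_rot": [0, 0, 0], "fingers": -1}
  ]
}}

```text
time_s: 15.8
tcp_pos: [0.5391, 0.1265, 0.1202]
eef_rot: [-180.0, -0.0, -80.9]
contact_force: [-5.7, 1.6, 14.6]
gripper_width: 0.0003
gripper_force: 7.1
```

Hard stop at z = 0.120, exactly the closed height. One small confirming press, then a slow lift clear.

>>> {"api": "play_rows", "payload": {
  "rows": [
    {"slide": [0, 0, 0.006], "delta_rot": [0, 0, 0], "fingers": -1},
    {"slide": [0, 0, 0], "delta_rot": [0, 0, 0], "fingers": -1},
    {"slide": [0, 0, -0.02], "delta_rot": [0, 0, 0], "fingers": -1},
    {"slide": [0, 0, -0.04], "delta_rot": [0, 0, 0], "fingers": -1},
    {"slide": [0, 0, -0.15], "delta_rot": [0, 0, 0], "fingers": -1},
    {"slide": [0, 0, -0.3], "delta_rot": [0, 0, 0], "fingers": -1},
    {"slide": [0, 0, -0.3], "delta_rot": [0, 0, 0], "fingers": -1},
    {"slide": [0, 0, -0.1], "delta_rot": [0, 0, 0], "fingers": -1}
  ]
}}

```text
time_s: 16.8
tcp_pos: [0.54, 0.1266, 0.2573]
eef_rot: [-179.8, 0.0, -80.9]
contact_force: [0.3, 0.0, -0.9]
gripper_width: 0.0004
gripper_force: 0.0
```

>>> {"api": "play_rows", "payload": {
  "rows": [
    {"slide": [-0.1, 0, 0], "delta_rot": [0, 0, 0], "fingers": -1},
    {"slide": [-0.25, 0, 0], "delta_rot": [0, 0, 0], "fingers": -1},
    {"slide": [-0.25, 0, 0], "delta_rot": [0, 0, 0], "fingers": -1},
    {"slide": [-0.25, 0, 0], "delta_rot": [0, 0, 0], "fingers": -1},
    {"slide": [-0.1, 0, 0], "delta_rot": [0, 0, 0], "fingers": -1},
    {"slide": [0, 0, 0], "delta_rot": [0, 0, 0], "fingers": -1}
  ]
}}

```text
time_s: 17.55
tcp_pos: [0.5158, 0.268, 0.2528]
eef_rot: [179.9, -0.1, -80.9]
contact_force: [0.1, 0.3, 0.6]
gripper_width: 0.0001
gripper_force: 0.0
```

Run:
```python
from plant import r
import cv2,numpy as np
a=r.capture("top")["image"][120:350,190:460]; b=r.capture("scene")["image"][140:370,190:460]
cv2.imwrite("pics/chk3.png",cv2.resize(np.hstack([a,b]),None,fx=1.45,fy=1.45,interpolation=2))
```

```text
(no output)
```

View pics/chk3.png

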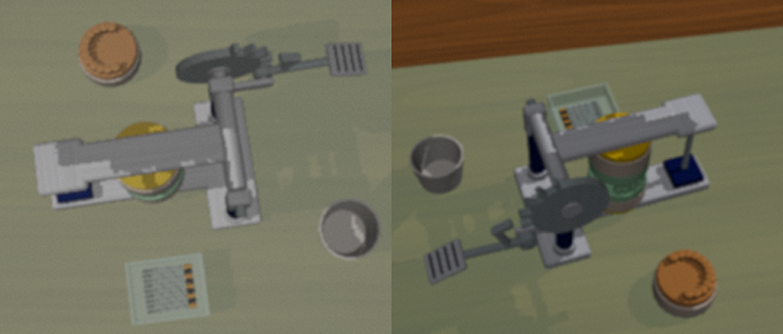

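The arm is level with its pin on the blue pad at (685,170) and the casts meet at (620,165). The paddle is still down at (445,260), and the bystanders have not moved. Handing in.

```bash
python3 -c "
from plant import r
print(r.close_job())"
```

```text
the job is handed in; nothing more can be done
None
```

I pressed the pawl's paddle to its stop, where it stayed, then closed the upper arm gently until the casts met. The last pictures show the other things on the bench unmoved, and I handed the job in at about 18 s; no verdict came back.

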